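Gauge the gap of a spindle brake

ROBOT

A 6-joint arm with a two-finger parallel gripper is mounted at the origin on the work surface. World frame = base frame: x ahead of the robot, y to its left, z up, the work surface at z = 0. Lengths are in m, angles in rad, forces in N, time in s.
With the tool pointing down it reaches from about 0.3 to 0.875 m from the base axis. Payload 6.4 kg.
Tool frame: the origin (TCP) lies on the front face of the gripper's body, between the roots of the fingers; the fingertips stand 73 mm ahead of it and the grasp point (between the pads) lies 54 mm ahead of it; z points along the fingers, y is the direction in which the jaws open and shut (so a half turn about z gives the same grasp; the last joint's range is limited). The gripper opens to 85 mm and grips with 20 to 120 N. Pads are 22 mm wide; open, the fingers measure 114 mm over their backs; the gripper's body (76 mm by 85 mm) begins 54 mm behind the grasp point. The pads swing forward as they close: fully open they stand 13 mm farther back than shut.
Start: joints at [1.087, 0.181, 1.607, -0, 1.354, -0.206], TCP at [0.158, 0.553, 0.304] pointing down, gripper open.
Joint ranges: [-2.99, 2.99], [-0.89, 2.07], [0.3, 2.58], [-1.14, 4.28], [0, 2.63], [-3.12, 3.12]. Speed limits (rad/s): [2.57, 2.57, 3.01, 3.14, 3.14, 3.14].

INTERFACE

Orientations are given as a 3x3 rotation matrix whose columns are the frame's x, y, z axes.
In Python, from station import env, optics gives the robot as it stands.
- The arm moves only by the tool step_arm, never from a script. Its argument "rows" is one flat list of numbers, 4 for each row, row after row: the shift along the world's x, y, z in cm, then the turn about the world's z in rad. A call has 1 to 10 rows; each row shifts and turns the commanded pose from where the row before left it; what a row does not reach is not made up. A row lasts 1/8 s, in which the tool goes at most 62.5 mm and 10.7 degrees, less where a joint would pass 70% of its speed; a pose out of reach is approached as far as the arm can. A call with a gripper value outside its range is refused whole. "fingers" is the opening, from 0 (shut) to 1 (fully open), set as the call begins (left out, the last holds). The fingers move at their own pace and stop on an object; "grip_force" is the grip in N (left out, the last holds). Time passes only in rows, so rows that do not move let the fingers close. It gives the time, the measured TCP pose, the force and the opening at its end, in the units of the state.
- env.observe(): the state, without advancing time (a new reading comes with each control period).
- optics.get_image(name): name is "scene" or "side" or "wrist"; returns a dict with "frame" (400x640x3 uint8, blue, green, red), "intrinsics" (3x3 intrinsics, pixels), "rvec" (rotation vector, rad) and "tvec" (3), from world to camera coordinates, as OpenCV has them. Camera axes: x right, y down, z forward; pixel columns grow to the right and rows downward; lengths in m; the calibration is good to about 2 mm. A picture is of the moment at which its call begins. There is no depth.
- env.close_job(): hands the job in, once; it reports no verdict.
The state is a dict: "time": time; "q": joint angles; "qd": joint speeds; "tau": joint torques, N m; "ee_pos": TCP position; "tool_rot": TCP orientation; "ft_force": force on the tool from outside, world axes, zero at the start; "torque": the same for the moment, N m; "gripper_width": finger opening in m.
Only numpy, scipy, OpenCV 4.12 (cv2) and the standard library are available. Lean on these libraries where they do the work, as an engineer would, in place of code of your own. Each camera call takes 0.05 s, during which the arm holds its last target.

TASK

The spindle brake on the bench has two upright spring-loaded plates with a narrow slot between them. Take the taper gauge with the rectangular handle out of the rack, slide its blade straight down into the slot near the middle of the plates, until it drags snugly on both plates without prying them noticeably apart, and finish while still holding it there, upright and still, in the gripper so that I can read it. Leave the round-handled gauge and the other things alone.

Things in the scene. Friction and masses are not known exactly. Their poses are not given: they have to be found in the camera images.
- gauge: taper gauge with a rectangular handle, steel, 112 mm tall, about 0.16 kg, upright in a rack slot, handle resting on the rack. Origin at the blade's tip (bottom centre); z up, x thickness, y width. Blade: a wedge 76 mm long, 26 mm wide, 3 mm thick at the tip, evenly up to 15.2 mm at the handle (1.6 mm per 10 mm). Handle: dark block 26 (x) by 38 (y) by 36 mm tall
- gauge_grip (a point): centre of the rectangular handle, 94 mm above the blade's tip; grasp here, across x (26 mm) with the fingers down; axes as the gauge's
- gauge_tip (a point): bottom centre of the blade, its thin end. When the blade just bears on both plates, about 3.5 to 5 N push back upwards on it; pressed on one plate alone it is also pushed sideways, along x of the brake
- brake: base of the spindle brake, dark steel 190 (x) by 100 (y) by 12 mm, fixed. Origin at the centre of its underside, on the bench. x runs across the slot between the plates (the gauge's thickness goes along x), y along the slot, z up. Two grey brackets with springs behind the plates reach 78 mm above the bench
- plate_near: near brake plate (at minus x of the brake): upright steel, 10 mm thick, 64 mm wide (y), 80 mm tall. Origin at the foot of the face that looks at the other plate, 12 mm above the bench, mid-width; axes as the brake's. A spring holds it on a stop with 3 N; it yields away from the other plate by 1 mm per 2 N more, 7 mm at most, and springs back
- plate_far: far brake plate (at plus x of the brake): upright steel, 10 mm thick, 64 mm wide (y), 80 mm tall. Origin at the foot of the face that looks at the other plate, 12 mm above the bench, mid-width; axes as the brake's. A spring holds it on a stop with 3 N; it yields away from the other plate by 1 mm per 2 N more, 7 mm at most, and springs back
- mouth_near (a point): near plate: middle of the upper edge of its inner face, 94 mm above the bench. The slot lies between mouth_near and mouth_far, 5 to 8.5 mm wide (varies). Above this edge a lip flares out at 45 degrees, 6 mm up and 6 mm out; the blade bears on the edge below the lip
- mouth_far (a point): far plate: middle of the upper edge of its inner face, 94 mm above the bench. The slot lies between mouth_near and mouth_far, 5 to 8.5 mm wide (varies). Above this edge a lip flares out at 45 degrees, 6 mm up and 6 mm out; the blade bears on the edge below the lip
- rack: aluminium gauge rack, fixed, 70 (x) by 160 (y) by 100 mm tall, origin at the centre of its underside on the bench; two slots through its top, 19 mm (x) by 30 mm (y), at y = -40 and +40 mm; the gauges lift straight up out of it
- narrow_grip (a point): centre of the handle of the other gauge, to be left in the rack: round handle 38 mm across and 36 mm tall, blade 12 mm wide
- oil_bottle: bystander: black bottle 54 mm across, 120 mm tall, origin at its underside
- chuck_key: bystander: T-shaped chuck key lying on the bench, about 105 by 100 by 18 mm, origin under the shaft's middle
Not all that is in view belongs to the job. What is shaped like the brake but purple is not meant.

How it is judged:
By the outcome, as a careful person would: the job done as asked, in the order asked, and still so for the second after the job is handed in, while the arm keeps its last pose, push and grip.
It also fails if it takes over 48 s, if anything falls off the work surface, if the arm or the gripper's body presses on something with over 40 N, if the wrist force passes 120 N, or if a joint passes its speed limit or range.

## Working session

There is one attempt and no reset: what is moved stays moved. The work goes in short steps, Python scripts to look and compute and a tool call to move; the robot and the scene stay as the last step left them, time stands still between calls to the robot, and variables do not carry over. Pictures are saved under pics/ and viewed, and the job is handed in when it is done.

Besides the shell and the picture viewer there is one more tool, called as name(argument=value, ...) on one line, values as JSON. step_arm: Moves the arm, as the interface text tells. Its arguments: {"type":"object","properties":{"rows":{"type":"array","items":{"type":"number"}},"fingers":{"type":"number"},"grip_force":{"type":"number"}},"required":["rows"]}

```bash
ls; mkdir -p pics; python3 - <<'E'
from station import env, optics
import cv2,numpy as np
s=env.observe()
print(s['time'],s['ee_pos'],s['gripper_width'],s['ft_force'])
for n in ["scene","side","wrist"]:
    d=optics.get_image(n); cv2.imwrite(f'pics/{n}0.png',d['frame'])
    R=cv2.Rodrigues(np.array(d['rvec']))[0]; print(n,d['intrinsics'],(-R.T@np.array(d['tvec']).ravel()),R[2])
E
```

```text
pics
0.0 [0.15746456 0.55255987 0.30295458] 0.08539293603732026 [-0.2580292  -0.62990443 -0.10188688]
scene [[362.23958099   0.         318.99197718]
 [  0.         362.23958099 201.25771975]
 [  0.           0.           1.        ]] [1.30200804 0.10654566 0.54917509] [-0.85138228 -0.01700356 -0.52427006]
side [[466.38506567   0.         325.70755929]
 [  0.         466.38506567 194.75413574]
 [  0.           0.           1.        ]] [ 0.26470516 -0.54736529  0.60282178] [ 0.39493455  0.72695619 -0.56174852]
wrist [[275.6857244    0.         317.17371922]
 [  0.         275.6857244  199.09106566]
 [  0.           0.           1.        ]] [0.09351993 0.57036713 0.37371558] [ 0.25548993 -0.0750651  -0.96389321]
```

View pics/scene0.png

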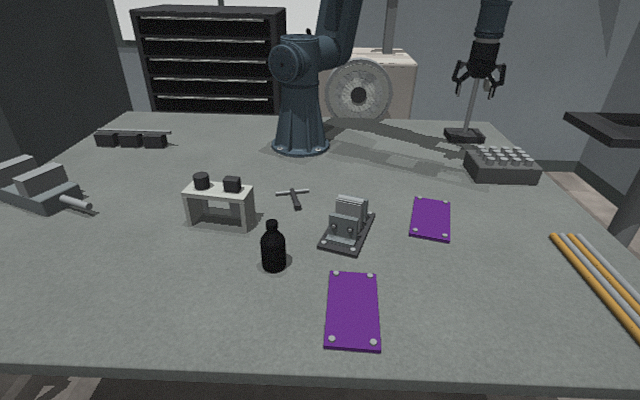

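View pics/side0.png

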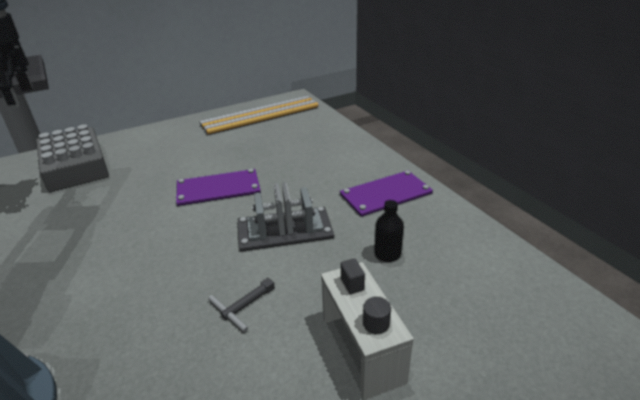

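View pics/wrist0.png

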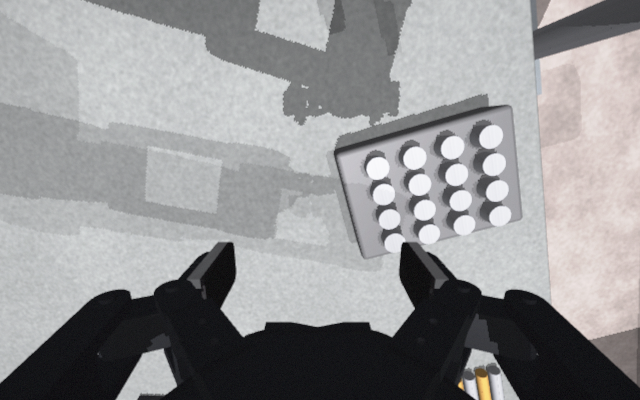

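Candidates for the gauge: the square-edged handle at scene (232,184) / side (352,275), and the round handle at scene (201,180) / side (376,313). For the brake there is the grey-black one at scene (347,225) / side (285,225), plus flat purple plates, which are decoys. I choose the square handle and the grey brake, and check both in crops.

```bash
python3 - <<'E'
import cv2,numpy as np
a=cv2.imread('pics/scene0.png'); b=cv2.imread('pics/side0.png')
c1=cv2.resize(a[160:240,175:265],(400,356),interpolation=cv2.INTER_CUBIC)
c2=cv2.resize(b[255:395,310:420],(280,356),interpolation=cv2.INTER_CUBIC)
cv2.imwrite('pics/cropA.png',np.hstack([c1,c2]))
c1=cv2.resize(a[185:260,310:385],(390,390),interpolation=cv2.INTER_CUBIC)
c2=cv2.resize(b[175:255,230:340],(400,291),interpolation=cv2.INTER_CUBIC); c2=cv2.copyMakeBorder(c2,0,99,0,0,0)
cv2.imwrite('pics/cropB.png',np.hstack([c1,c2]))
E
```

```text
(no output)
```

View pics/cropA.png

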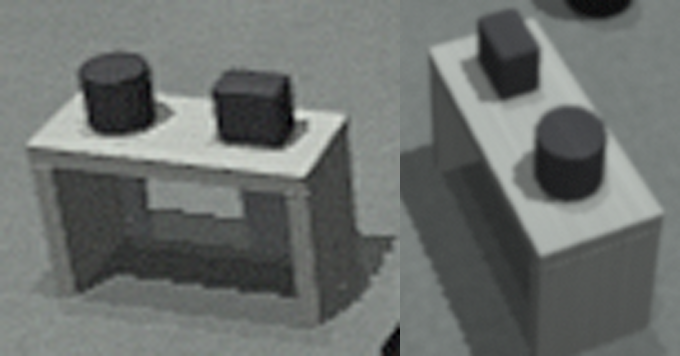

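View pics/cropB.png

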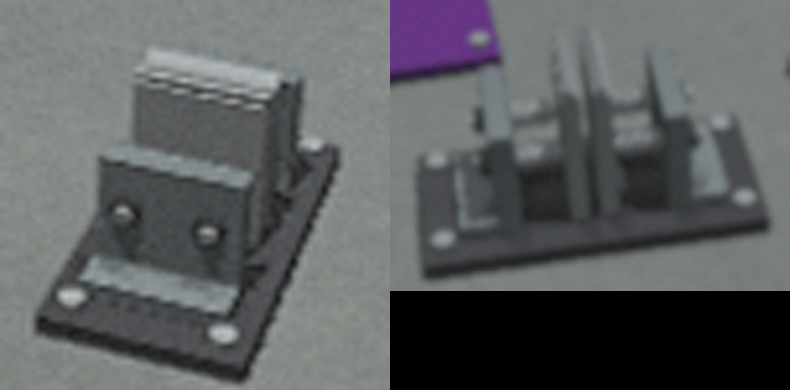

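```bash
cat > h.py <<'E'
from station import env, optics
import cv2,numpy as np
def cam(n):
    d=optics.get_image(n); d['R']=cv2.Rodrigues(np.array(d['rvec']))[0]; d['t']=np.array(d['tvec']).ravel(); d['C']=-d['R'].T@d['t']; return d
def ray(d,uv,z):
    p=np.array([*uv,1.0]); v=d['R'].T@np.linalg.solve(d['intrinsics'],p); k=(z-d['C'][2])/v[2]; return d['C']+k*v
def proj(d,P):
    return cv2.projectPoints(np.atleast_2d(np.array(P,float)),np.array(d['rvec'],float),np.array(d['tvec'],float),d['intrinsics'],None)[0].reshape(-1,2)
E
python3 - <<'E'
from h import *
np.set_printoptions(precision=4,suppress=True)
a=cam('scene');b=cam('side')
print('rack scene');[print(ray(a,p,.1)) for p in [(253.3,185.9),(242.5,200.5),(181.75,193.75)]]
print('rack side');[print(ray(b,p,.1)) for p in [(363,356),(413,338.7),(321.8,274.6),(361,265)]]
print('base scene');[print(ray(a,p,.012)) for p in [(317.5,247),(356.5,254.5),(375,213.5)]]
print('base side');[print(ray(b,((x-390)/3.636+230,y/3.636+175),.012)) for x,y in [(425,265),(418,158),(737,118),(768,215)]]
# bottle, key
print('bottle',ray(a,(274,268),0),ray(b,(388,256),0))
E
```

```text
rack scene
[ 0.5093 -0.0758  0.1   ]
[ 0.5806 -0.088   0.1   ]
[ 0.5591 -0.2398  0.1   ]
rack side
[ 0.48   -0.2386  0.1   ]
[ 0.5512 -0.2493  0.1   ]
[ 0.5062 -0.0834  0.1   ]
[ 0.5694 -0.0961  0.1   ]
base scene
[0.6345 0.0922 0.012 ]
[0.6567 0.1824 0.012 ]
[0.483  0.2419 0.012 ]
base side
[0.4468 0.144  0.012 ]
[0.4773 0.2362 0.012 ]
[0.6555 0.1748 0.012 ]
[0.6253 0.0862 0.012 ]
bottle [ 0.6987 -0.0019  0.    ] [ 0.6881 -0.0117  0.    ]
```

```bash
python3 - <<'E'
from h import *
np.set_printoptions(precision=4,suppress=True)
s=env.observe(); R=np.array(s['tool_rot']); print(s['time'],s['ee_pos'],R)
w=cam('wrist'); print('cam in tool',R.T@(w['C']-s['ee_pos']), (R.T@w['R'].T))
print('tool y angle deg',np.degrees(np.arctan2(R[1,1],R[0,1])))
E
```

```text
0.25 [0.1576 0.5528 0.3035] [[-0.9617  0.2742 -0.0004]
 [ 0.2742  0.9617 -0.0007]
 [ 0.0002 -0.0008 -1.    ]]
cam in tool [ 0.0664 -0.0006 -0.0706] [[-0.0011 -0.9638 -0.2666]
 [ 1.     -0.0009 -0.0007]
 [ 0.0004 -0.2666  0.9638]]
tool y angle deg 74.08461181245848
```

step_arm(rows=[3.4, -4.1, -0.5, -0.15, 3.4, -4.1, -0.5, -0.15, 3.4, -4.1, -0.5, -0.15, 3.4, -4.1, -0.5, -0.15, 3.4, -4.1, -0.5, -0.15, 3.4, -4.1, -0.5, -0.15, 3.4, -4.1, -0.5, -0.15, 3.4, -4.1, -0.5, -0.15, 3.4, -4.1, -0.5, -0.15, 3.4, -4.1, -0.5, -0.15])

```text
time: 1.55
ee_pos: [0.4987, 0.1414, 0.2539]
tool_rot: [[0.211, 0.978, 0.0], [0.978, -0.211, 0.0], [0.0, 0.0, -1.0]]
ft_force: [0.6, 1.0, 1.0]
gripper_width: 0.085
```

step_arm(rows=[1.7, -2.0, -1.5, -0.1, 1.7, -2.0, -1.5, 0, 0, 0, 0, 0, 0, 0, 0, 0])

```text
time: 2.05
ee_pos: [0.5314, 0.1033, 0.224]
tool_rot: [[0.302, 0.953, -0.0], [0.953, -0.302, 0.0], [0.0, -0.0, -1.0]]
ft_force: [-0.1, 0.6, 0.5]
gripper_width: 0.0857
```

```bash
python3 - <<'E'
from h import *
w=cam('wrist'); cv2.imwrite('pics/wrist1.png',w['frame']); import pickle; pickle.dump(w,open('w1.pkl','wb')); s=env.observe(); print(s['time'],s['ee_pos'],w['C'])
E
```

```text
2.1 [0.53138815 0.10360852 0.22430161] [0.5527656  0.16682816 0.29467642]
```

View pics/wrist1.png

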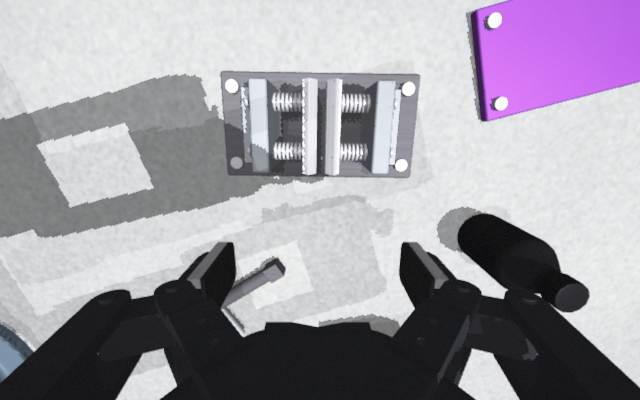

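The wrist view shows the brake (base corners near (221,71), (420,73), (411,179), (228,176)) with the slot at about column 322, rows 78–175.

```bash
python3 - <<'E'
import cv2
a=cv2.imread('pics/wrist1.png')
cv2.imwrite('pics/crop1.png',cv2.resize(a[65:185,265:375],None,fx=5,fy=5,interpolation=cv2.INTER_NEAREST))
g=cv2.cvtColor(a,cv2.COLOR_BGR2GRAY)
for r in (82,90,110,125,140,165,172): print(r,g[r,298:346])
E
```

```text
82 [156 155 155 154 206 243 219 210 200 199 223 234 233 230 231 230 229 229
 228 200 148 150 147 143 145 146 144 142 142 158 191 187 190 193 192 194
 196 195 209 230 230 242 253 250 177 146 146 145]
90 [ 83  85  84  83 168 233 196 196 193 202 225 235 233 231 232 232 230 230
 227 179  81  83  81  81  80  83  87  93 118 176 190 189 192 194 192 194
 197 202 216 232 235 249 254 250 135 106  81  84]
110 [ 78 107 100  73 199 249 191 194 197 205 225 236 233 231 233 233 230 230
 219 133  57  60  67  81  82  80  83  97 146 193 190 191 194 194 193 196
 199 215 234 234 247 254 250 165 193 168  89 123]
125 [ 95  96  94  95 183 240 211 207 216 224 240 242 240 240 242 240 238 238
 222 101  62  62  67  78  80  77  85 109 161 194 189 194 196 195 193 195
 205 223 235 241 253 254 240 134  83  85  81  83]
140 [ 81  81  81  82 139 197 186 208 217 226 240 243 241 241 242 241 238 240
 218  66  61  61  59  68  82  85  86 125 177 193 192 197 198 195 194 199
 211 232 236 243 252 248 125  82  80  81  80  82]
165 [ 81  80  80  82 172 235 204 216 217 219 237 235 233 235 237 235 232 226
 169  58  59  59  58  66  80  80 101 153 195 194 198 201 199 196 198 211
 230 237 240 250 250 182 148 150 149 148 149 149]
172 [ 78  77  79  83 156 228 227 220 202 220 237 235 234 236 236 235 233 220
 132  57  57  59  58  64  76  77 102 160 196 194 201 202 198 198 198 215
 234 238 248 254 250 164 145 145 145 145 144 143]
```

View pics/crop1.png

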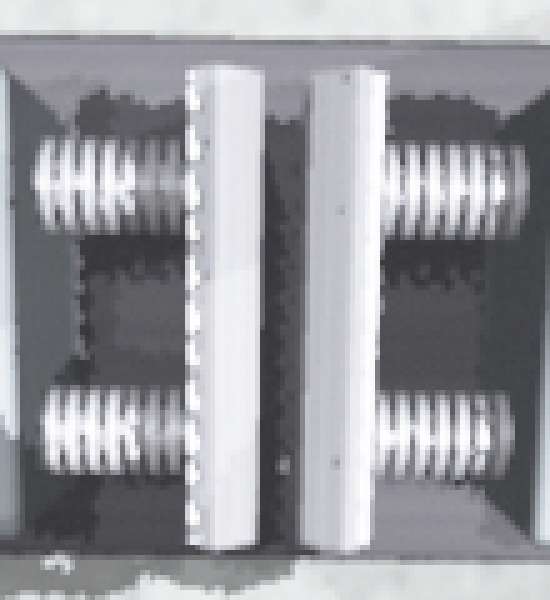

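```bash
cat > slot.py <<'E'
from h import *
import pickle
np.set_printoptions(precision=4,suppress=True)
def slot(w,rows,c0,c1):
    g=cv2.cvtColor(w['frame'],cv2.COLOR_BGR2GRAY).astype(float)
    L=[];Rr=[]
    for r in rows:
        v=g[r]; m=int(c0+np.argmin(v[c0:c1]))
        i=m
        while v[i-1]<(v[m]+215)/2: i-=1
        t=(v[m]+215)/2; L.append((i-(t-v[i])/(v[i-1]-v[i]),r))
        i=m
        while v[i+1]<(v[m]+195)/2: i+=1
        t=(v[m]+195)/2; Rr.append((i+(t-v[i])/(v[i+1]-v[i]),r))
    return np.array(L),np.array(Rr)
E
python3 - <<'E'
from slot import *
w=pickle.load(open('w1.pkl','rb'))
L,R=slot(w,range(88,172,4),316,328)
PL=np.array([ray(w,p,.094) for p in L]);PR=np.array([ray(w,p,.094) for p in R])
for P in(PL,PR):
    k=np.polyfit(P[:,1],P[:,0],1);print('dx/dy',k, 'yaw',np.degrees(-np.arctan(k[0])),'res',np.std(P[:,0]-np.polyval(k,P[:,1])))
    
for r in (79,175): 
    for c in (308,332): print('lip end',ray(w,(c,r),.1))
for p in [(221,71),(420,73),(411,179),(228,176)]: print('base',ray(w,p,.012))
C=np.array([ray(w,p,.012) for p in [(221,71),(420,73),(411,179),(228,176)]]); print(C.mean(0))
x=C[1]-C[0];x2=C[2]-C[3];y=C[0]-C[3];y2=C[1]-C[2]
print([np.linalg.norm(v) for v in (x,x2,y,y2)],[np.degrees(np.arctan2(v[1],v[0])) for v in(x,x2,y,y2)])
ux=np.array([np.cos(np.radians(-17.6)),np.sin(np.radians(-17.6)),0]);
print('gap',(PR.mean(0)-PL.mean(0))@ux, 'mid',(PL.mean(0)+PR.mean(0))/2)
E
```

```text
dx/dy [0.3338 0.4966] yaw -18.45677210864952 res 6.471330775553208e-05
dx/dy [0.3381 0.5023] yaw -18.681916969430027 res 6.679059174911557e-05
lip end [0.5553 0.1949 0.1   ]
lip end [0.5702 0.1902 0.1   ]
lip end [0.5354 0.1345 0.1   ]
lip end [0.5518 0.1293 0.1   ]
base [0.4804 0.2391 0.012 ]
base [0.6588 0.1805 0.012 ]
base [0.6286 0.0833 0.012 ]
base [0.448  0.1441 0.012 ]
[0.554  0.1618 0.012 ]
[np.float64(0.187761621524046), np.float64(0.19060704706675782), np.float64(0.10042151946144179), np.float64(0.10179065711478505)] [np.float64(-18.188529465474776), np.float64(-18.5977053929407), np.float64(71.16509228903648), np.float64(72.77273821905719)]
gap 0.006088140646781522 mid [0.554  0.1623 0.094 ]
```

step_arm(rows=[-0.1, -4.9, 0.6, 0.03, -0.1, -4.9, 0.6, 0.03, -0.1, -4.9, 0.6, 0.03, -0.1, -4.9, 0.6, 0.03, -0.1, -4.9, 0.3, 0.035, 0, -4.9, 0, 0, 0, 0, 0, 0, 0, 0, 0, 0])

```text
time: 3.1
ee_pos: [0.5267, -0.19, 0.2512]
tool_rot: [[0.151, 0.989, 0.0], [0.989, -0.151, 0.0], [0.0, 0.0, -1.0]]
ft_force: [-0.1, 0.2, -0.3]
gripper_width: 0.0857
```

```bash
python3 - <<'E'
from h import *
w=cam('wrist'); cv2.imwrite('pics/wrist2.png',w['frame']); import pickle; pickle.dump(w,open('w2.pkl','wb')); s=env.observe(); print(s['time'],s['ee_pos'],w['C'])
E
```

```text
3.15 [ 0.52671502 -0.18961003  0.25112569] [ 0.5377798  -0.12416377  0.32187338]
```

View pics/wrist2.png

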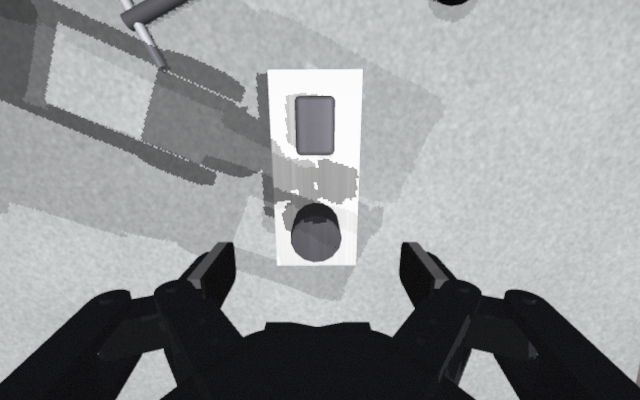

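The rectangular handle (narrow across the jaws) is at about (315,125) in the wrist image. The round handle is at (316,232), to be left alone. The rack top corners are near (267,69), (363,69), (356,266), (277,266).

```bash
python3 - <<'E'
from slot import *
w=pickle.load(open('w2.pkl','rb'))
cv2.imwrite('pics/crop2.png',cv2.resize(w['frame'][85:170,280:350],None,fx=6,fy=6,interpolation=cv2.INTER_NEAREST))
g=cv2.cvtColor(w['frame'],cv2.COLOR_BGR2GRAY)
for r in (100,110,125,140,150): print(r,g[r,285:345])
print(g[88:165,315])
C=np.array([ray(w,p,.1) for p in [(267,69),(363,69),(356.5,266),(276.5,266)]]);print(C,C.mean(0))
v=C[0]-C[3];v2=C[1]-C[2];print([(np.linalg.norm(u),np.degrees(np.arctan2(u[1],u[0]))-90) for u in(v,v2)],np.linalg.norm(C[1]-C[0]))
E
```

```text
100 [246 203 201 202 209 214 215 211 209 178  78  88 102 115 127 126 129 127
 127 127 126 126 127 124 125 125 128 128 128 129 128 128 129 129 128 130
 131 133 134 136 135 139 139 141 144 141 131 118 102 123 222 251 252 252
 252 252 251 251 251 252]
110 [246 201 198 198 202 211 214 212 207 180  95  84  98 112 124 126 128 127
 130 129 126 125 128 127 124 127 128 129 130 129 130 130 130 130 129 130
 131 132 134 135 137 138 138 141 140 140 132 117 101 155 240 252 252 252
 251 252 252 251 252 252]
125 [249 227 198 196 198 205 212 211 209 193 138  72  96 107 121 126 127 128
 128 128 127 127 124 126 123 125 127 124 125 127 126 129 129 129 130 129
 132 132 135 135 134 137 137 140 142 140 133 122 100 150 240 252 252 251
 252 252 252 252 252 252]
140 [252 246 197 194 194 200 209 212 208 204 174  86  89  99 115 124 124 127
 128 128 126 125 124 122 124 124 123 125 126 126 128 128 129 129 129 130
 130 131 132 134 134 135 136 139 139 138 129 120 105 190 251 252 252 252
 252 252 252 252 252 252]
150 [252 252 252 252 252 252 252 252 252 252 244 146  85  97 112 122 125 127
 127 130 126 125 122 121 122 125 124 125 126 126 125 129 129 130 128 128
 127 132 131 132 134 137 137 138 138 131 120 110 103 191 252 252 252 252
 251 252 252 252 252 252]
[252 251 252 252 251 244 206 166  73  94 106 120 128 129 128 128 128 129
 129 130 130 130 130 129 130 130 127 128 129 131 129 130 129 130 128 130
 129 126 127 127 128 130 129 129 129 127 130 128 129 128 128 128 128 128
 128 128 127 129 129 126 129 128 125 124 111 102  99 204 250 251 252 252
 252 252 252 246 224]
[[ 0.5069 -0.0807  0.1   ]
 [ 0.577  -0.0915  0.1   ]
 [ 0.5538 -0.2516  0.1   ]
 [ 0.483  -0.2408  0.1   ]] [ 0.5302 -0.1661  0.1   ]
[(np.float64(0.1618530291921127), np.float64(-8.517020647018668)), (np.float64(0.16185166966933018), np.float64(-8.26471521039376))] 0.07090492407435292
```

View pics/crop2.png

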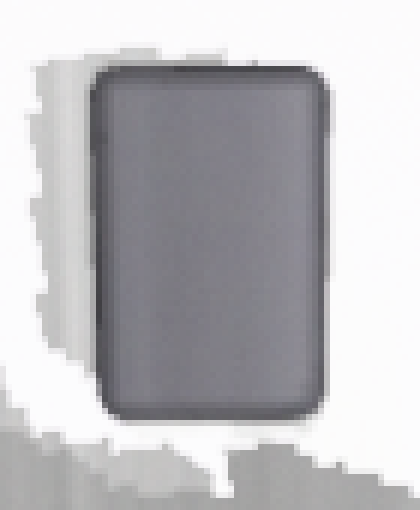

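```bash
python3 - <<'E'
from slot import *
w=pickle.load(open('w2.pkl','rb'))
for z in (.130,.136):
    P=np.array([ray(w,p,z) for p in [(294.6,105),(296,148),(334.3,105),(333.6,148)]])
    print(z,P.mean(0)[:2],np.degrees(np.arctan2(*(P[0]-P[1])[:2])),np.degrees(np.arctan2(*(P[2]-P[3])[:2])),np.linalg.norm(P[0]-P[2]),np.linalg.norm(P[1]-P[3]))
    E=[ray(w,(314.9,r),z) for r in (95.7,154.6)]; print((E[0]+E[1])[:2]/2,np.linalg.norm(E[0]-E[1]))
# expected from rack: centre + R*(0,.04)
t=np.radians(-8.4);print(np.array([.5302,-.1661])+.04*np.array([-np.sin(t),np.cos(t)]))
print(np.array([.5302,-.1661])+-.04*np.array([-np.sin(t),np.cos(t)]))
# project expected corners of handle
E
```

```text
0.13 [ 0.5357 -0.1266] 8.029705618882689 8.779937853042494 0.026194957029167503 0.025828267140044308
[ 0.5359 -0.126 ] 0.03827416679669286
0.136 [ 0.5357 -0.1265] 8.029705618882812 8.779937853042238 0.025375824428855023 0.025020601160656453
[ 0.536  -0.1259] 0.03707730979333696
[ 0.536  -0.1265]
[ 0.5244 -0.2057]
```

step_arm(rows=[0.3, 2.2, 0, 0.005, 0.3, 2.1, 0, 0, 0.3, 2.1, -1, 0, 0, 0, -2, 0, 0, 0, -2, 0, 0, 0, -1.2, 0, 0, 0, -0.7, 0, 0, 0, -0.5, 0, 0, 0, 0, 0, 0, 0, 0, 0])

```text
time: 4.4
ee_pos: [0.536, -0.1273, 0.1774]
tool_rot: [[0.147, 0.989, 0.001], [0.989, -0.147, -0.0], [-0.0, 0.001, -1.0]]
ft_force: [-0.8, 0.6, -0.1]
gripper_width: 0.0859
```

```bash
python3 - <<'E'
from h import *
for n in("wrist","side"):
    w=cam(n); f=w['frame']
    if n=="side": f=cv2.resize(f[220:400,280:440],None,fx=3,fy=3)
    cv2.imwrite(f'pics/{n}3.png',f)
s=env.observe(); print(s['time'],s['ee_pos'],s['ft_force'])
E
```

```text
4.5 [ 0.53596066 -0.12727174  0.17742735] [ 0.57563589 -0.4564776   0.81818155]
```

View pics/wrist3.png

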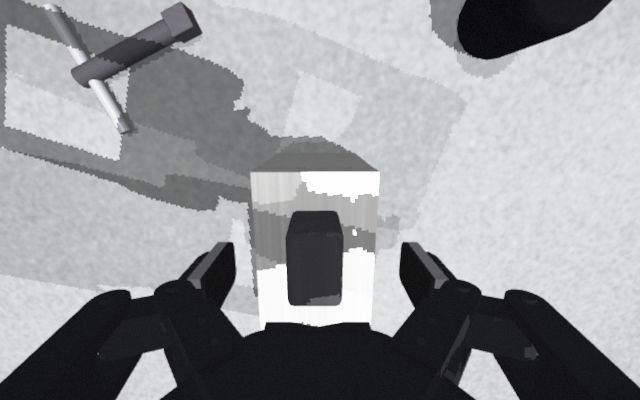

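View pics/side3.png

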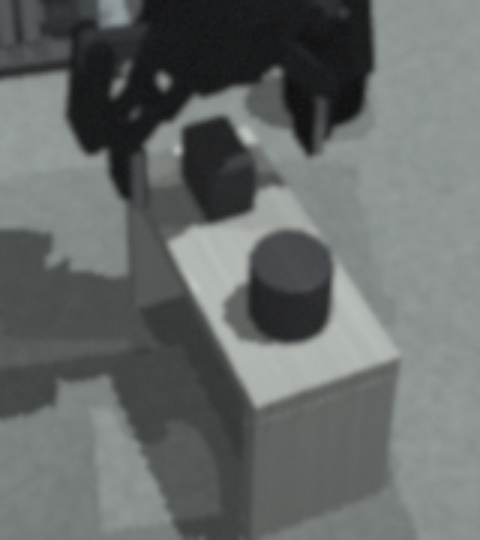

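step_arm(rows=[-0.05, 0.1, 0, 0, 0, 0, 0, 0, 0, 0, 0, 0, 0, 0, 0, 0, 0, 0, 0, 0, 0, 0, 0, 0, 0, 0, 0, 0, 0, 0, 0, 0], fingers=0, grip_force=60)

```text
time: 5.5
ee_pos: [0.5353, -0.1261, 0.1771]
tool_rot: [[0.146, 0.989, 0.0], [0.989, -0.146, -0.0], [-0.0, 0.0, -1.0]]
ft_force: [-0.2, -0.4, 2.2]
gripper_width: 0.0249
```

step_arm(rows=[0, 0, 0.5, 0, 0, 0, 1, 0, 0, 0, 2, 0, 0, 0, 2, 0, 0, 0, 2, 0, 0, 0, 2, 0, 0, 0, 2, 0, 0, 0, 0, 0, 0, 0, 0, 0])

```text
time: 6.62
ee_pos: [0.5348, -0.1258, 0.2912]
tool_rot: [[0.146, 0.989, -0.001], [0.989, -0.146, 0.0], [0.0, -0.001, -1.0]]
ft_force: [-0.1, 0.6, -2.0]
gripper_width: 0.0253
```

```bash
python3 - <<'E'
from h import *
import pickle
for n in("wrist","side"):
    w=cam(n); f=w['frame']; pickle.dump(w,open(n+'4.pkl','wb'))
    if n=="side": f=cv2.resize(f[150:370,280:440],None,fx=2.5,fy=2.5)
    cv2.imwrite(f'pics/{n}4.png',f)
s=env.observe(); print(s['time'],s['ee_pos'],s['ft_force'],s['torque'],s['gripper_width'])
E
```

```text
6.725 [ 0.53463387 -0.12576707  0.29071786] [-0.40950682 -0.0160723  -1.63245192] [-0.00143634 -0.02520204 -0.00424693] 0.02514463783564713
```

View pics/wrist4.png

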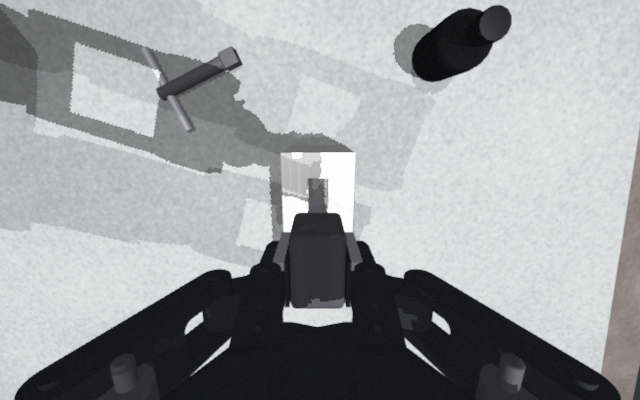

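View pics/side4.png

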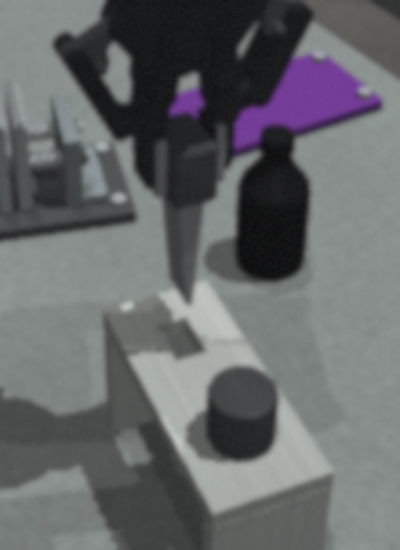

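```bash
python3 - <<'E'
from slot import *
w=pickle.load(open('wrist4.pkl','rb'));b=pickle.load(open('side4.pkl','rb'))
cv2.imwrite('pics/crop4.png',np.hstack([cv2.resize(w['frame'][170:230,290:350],(360,360),interpolation=cv2.INTER_NEAREST),cv2.resize(b['frame'][225:285,325:385],(360,360),interpolation=cv2.INTER_NEAREST)]))
z=.1377
print(ray(w,(318,180),z),ray(b,(356,271),z))
t=np.radians(-8.4);c=np.array([.5346,-.1258,z]);y=np.array([-np.sin(t),np.cos(t),0]);x=np.array([np.cos(t),np.sin(t),0])
print('expected tip far edge wrist',proj(w,[c+.013*y+s*.0015*x for s in(-1,1)]),'near',proj(w,[c-.013*y]))
print('side',proj(b,[c+.013*y,c-.013*y,c]))
E
```

```text
[ 0.5393 -0.1052  0.1377] [ 0.5336 -0.1368  0.1377]
expected tip far edge wrist [[314.2129 189.5193]
 [317.8027 189.5153]] near [[316.0856 218.9036]]
side [[348.9195 260.5741]
 [356.1611 272.0322]
 [352.4861 266.2173]]
```

View pics/crop4.png

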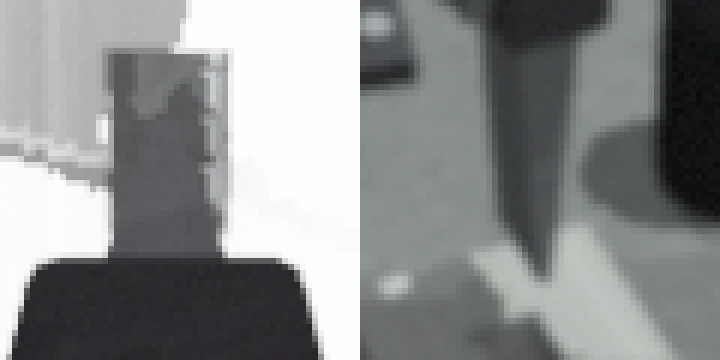

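step_arm(rows=[0.2, 3.0, 0, -0.02, 0.3, 4.3, 0, -0.03, 0.3, 4.3, 0, -0.03, 0.3, 4.3, 0, -0.03, 0.3, 4.3, 0, -0.03, 0.3, 4.3, 0, -0.036, 0.24, 4.3, 0, 0, 0, 0, 0, 0, 0, 0, 0, 0])

```text
time: 7.85
ee_pos: [0.5542, 0.1617, 0.291]
tool_rot: [[0.317, 0.948, -0.002], [0.948, -0.317, -0.001], [-0.001, -0.001, -1.0]]
ft_force: [-0.1, 0.1, -1.7]
gripper_width: 0.0254
```

```bash
python3 - <<'E'
from h import *
import pickle
for n in("wrist","side","scene"):
    w=cam(n); f=w['frame']; pickle.dump(w,open(n+'5.pkl','wb'))
    if n=="side": f=cv2.resize(f[90:260,220:350],None,fx=3,fy=3)
    if n=="scene": f=cv2.resize(f[120:260,290:400],None,fx=3.65,fy=3.65)[:510]
    if n!="wrist": cv2.imwrite(f'pics/{n}5.png',f)
    else: cv2.imwrite('pics/wrist5.png',f)
s=env.observe(); print(s['time'],s['ee_pos'],s['ft_force'],s['torque'],s['gripper_width']); R=s['tool_rot'];print(np.degrees(np.arctan2(R[1][1],R[0][1])))
cv2.imwrite('pics/both5.png',np.hstack([cv2.imread('pics/side5.png')[:510],cv2.imread('pics/scene5.png')[:510]]))
E
```

```text
8.0 [0.55459839 0.16083397 0.29159294] [ 0.50877513 -0.38079387 -2.25125777] [ 0.01348996 -0.04235091  0.03521365] 0.024644173312709718
-18.591254526421924
```

View pics/wrist5.png

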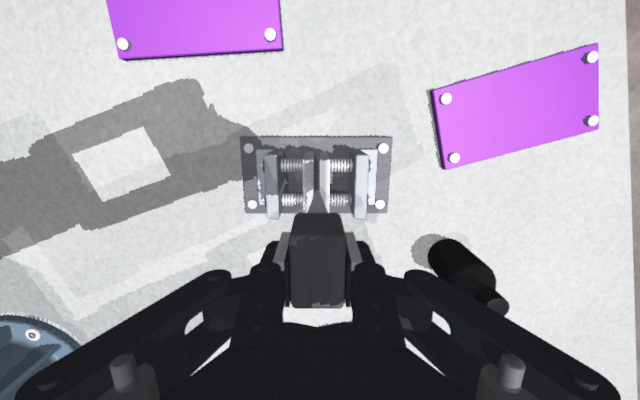

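View pics/both5.png

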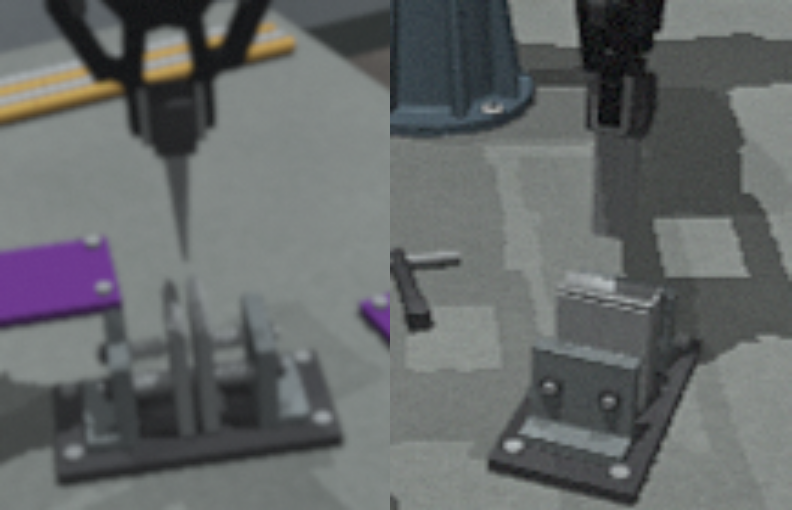

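step_arm(rows=[0, 0, -1, 0, 0, 0, -1, 0, 0, 0, -0.8, 0, 0, 0, -0.4, 0, 0, 0, 0, 0, 0, 0, 0, 0])

```text
time: 8.75
ee_pos: [0.5548, 0.162, 0.2602]
tool_rot: [[0.317, 0.948, 0.001], [0.948, -0.317, 0.0], [0.0, 0.001, -1.0]]
ft_force: [0.2, -0.4, -1.5]
gripper_width: 0.0253
```

```bash
python3 - <<'E'
from h import *
import pickle
for n in("wrist","side"):
    w=cam(n); f=w['frame']; pickle.dump(w,open(n+'6.pkl','wb'))
    if n=="side": f=cv2.resize(f[170:240,245:325],None,fx=6,fy=6)
    else: f=cv2.resize(f[110:200,270:370],None,fx=5,fy=5)
    cv2.imwrite(f'pics/{n}6.png',f)
P=[]
for i in range(4):
    s=env.observe(); P.append(s['ee_pos'])
print(s['time'],np.mean(P,0),s['ft_force'],s['torque'],s['gripper_width']); R=s['tool_rot'];print(np.degrees(np.arctan2(R[1][1],R[0][1])))
E
```

```text
8.85 [0.5547833  0.16207539 0.2603078 ] [-0.14281079 -0.27723013 -1.58179225] [-0.01729031  0.01397067  0.00064821] 0.025469577085809828
-18.499577286556374
```

View pics/wrist6.png

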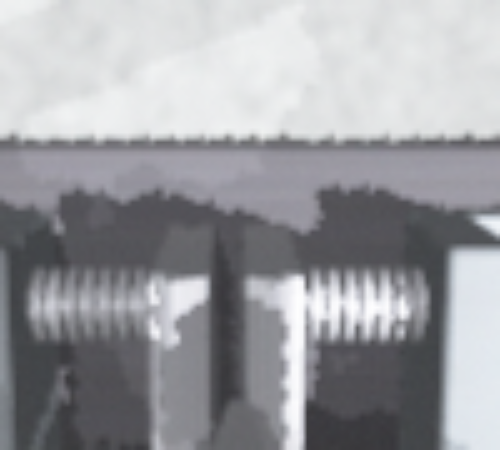

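View pics/side6.png

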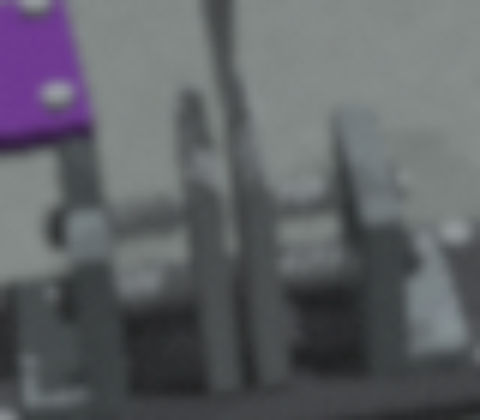

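```bash
python3 - <<'E'
from slot import *
w=pickle.load(open('wrist6.pkl','rb'))
f=w['frame'][155:220,285:350].astype(float); f=np.clip(f*1.6,0,255).astype(np.uint8)
cv2.imwrite('pics/crop6.png',cv2.resize(f,None,fx=9,fy=9,interpolation=cv2.INTER_NEAREST))
z=.2603-.153
t=np.radians(-18.5);y=np.array([-np.sin(t),np.cos(t),0]);x=np.array([np.cos(t),np.sin(t),0])
for c in ([.5548,.162,z],[.554,.162,z]):
    c=np.array(c); q=proj(w,[c+.013*y-.0015*x,c+.013*y+.0015*x,c+.013*y-.0076*x+[0,0,.076],c+.013*y+.0076*x+[0,0,.076]]);print('tip far',q, (q-[285,155])*9)
L=np.array([.554,.162,.094]); print('slot', proj(w,[L+.02*y-.003*x,L+.02*y+.003*x,L+.032*y-.003*x,L+.032*y+.003*x]))
g=cv2.cvtColor(w['frame'],cv2.COLOR_BGR2GRAY)
for r in range(168,206,4): print(r,g[r,298:336])
E
```

```text
tip far [[314.0645 189.957 ]
 [317.6623 189.953 ]
 [301.9122 221.4135]
 [328.6651 221.3842]] [[261.5805 314.6126]
 [293.9611 314.5771]
 [152.2098 597.7214]
 [392.9858 597.4576]]
tip far [[313.1562 190.2539]
 [316.7529 190.25  ]
 [300.5846 221.8357]
 [327.3259 221.8064]] [[253.4054 317.2854]
 [285.7765 317.2499]
 [140.2611 601.5211]
 [380.9329 601.2573]]
slot [[311.6093 178.8731]
 [318.4759 178.8656]
 [311.5195 165.1875]
 [318.4787 165.1798]]
168 [152 192 237 181 196 206 227 238 235 234 235 232 228 185  80  65  58  63
  73  82 106 165 196 195 198 197 201 211 225 234 241 252 249 175 199 243
 230 202]
172 [161 151 170 178 195 207 227 233 211 191 137 135 135 119  80  67  58  57
  63  76  93 122 139 139 142 141 143 143 184 236 246 254 247 166 234 253
 245 216]
176 [124 153 236 245 195 206 212 181 138 137 138 134 135 120  82  68  58  60
  69  81  91 123 140 138 141 140 143 144 138 184 245 253 246 142 177 211
 130 137]
180 [ 96 111 145 162 146 141 140 142 137 138 136 136 136 123  82  71  63  62
  69  84  96 124 137 139 140 139 143 144 183 235 245 251 229 151 152 132
  81  85]
184 [ 93 107 1
[... 245 characters left out ...]
39 143 143 142 145 141 187 244 249 225 128 125  79
  79  79]
192 [ 80  89 128 165 156 147 142 141 139 138 139 135 138 124  82  70  75  99
 104 104 104 105 107 109 118 133 142 143 185 238 247 250 207  59  59  59
  59  64]
196 [ 80  91 136 170 147 141 141 140 139 139 137 135 137 124  86  93 104 104
 102 103 103 104 103 104 109 112 123 144 140 181 236 239 205  60  61  59
  59  61]
200 [ 59  73 135 191 177 162 160 155 154 150 139 124 111 112 104 101 103 103
 103 102 103 102 102 102 103 118 140 150 185 223 232 230 161  59  62  61
  60  60]
204 [155 131 139 182 160 162 161 156 155 152 148 123 112 102 102 100 102 101
 100  96  94  98 103 101 104 101 122 176 214 222 231 229 165 129 167 159
 106 155]
```

View pics/crop6.png

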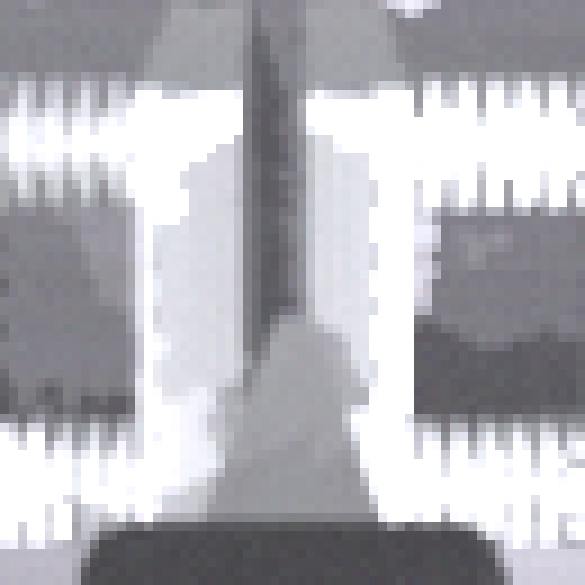

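Both are in the same wrist image: the slot centre is at about column 315, and the blade tip about 2 px to its right at (317,191). That matches the wrist camera's roughly 1.5 mm calibration offset. I shift −1.5 mm along brake x and look again.

step_arm(rows=[-0.14, 0.05, 0, 0, 0, 0, -0.3, 0, 0, 0, 0, 0, 0, 0, 0, 0])

```text
time: 9.35
ee_pos: [0.5531, 0.1625, 0.2568]
tool_rot: [[0.317, 0.948, -0.0], [0.948, -0.317, -0.0], [-0.0, -0.0, -1.0]]
ft_force: [-0.6, -0.2, -1.2]
gripper_width: 0.0254
```

```bash
cat > look.py <<'E'
from slot import *
import sys
k=sys.argv[1]
w=cam('wrist'); pickle.dump(w,open(f'wrist{k}.pkl','wb'));b=cam('side'); pickle.dump(b,open(f'side{k}.pkl','wb'))
f=w['frame'][155:220,285:350].astype(float); f=np.clip(f*1.6,0,255).astype(np.uint8)
f2=b['frame'][165:235,250:310].astype(float); f2=np.clip(f2*1.4,0,255).astype(np.uint8)
A=cv2.resize(f,(450,450),interpolation=cv2.INTER_NEAREST); B=cv2.resize(f2,None,fx=5.5,fy=5.5,interpolation=cv2.INTER_CUBIC)
H=np.zeros((450,450+B.shape[1],3),np.uint8);H[:,:450]=A;H[:B.shape[0],450:]=B
cv2.imwrite(f'pics/look{k}.png',H)
s=env.observe();print(s['time'],s['ee_pos'],s['ft_force'],s['torque'],s['gripper_width'])
E
python3 look.py 7
```

```text
9.45 [0.5532 0.1625 0.2569] [ 0.2812 -0.686  -1.3427] [ 0.0003 -0.0014  0.0055] 0.025389607987003352
```

View pics/look7.png

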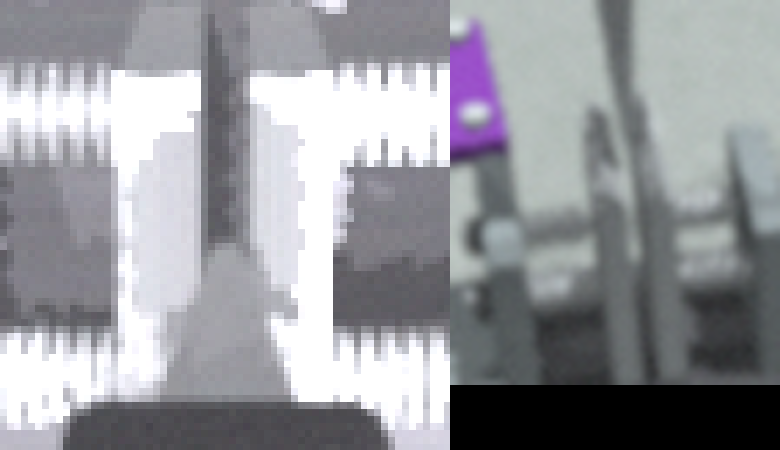

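step_arm(rows=[0, 0, -0.3, 0, 0, 0, -0.3, 0, 0, 0, -0.3, 0, 0, 0, -0.3, 0, 0, 0, -0.2, 0, 0, 0, 0, 0, 0, 0, 0, 0])

```text
time: 10.32
ee_pos: [0.5532, 0.1625, 0.243]
tool_rot: [[0.317, 0.948, 0.0], [0.948, -0.317, 0.0], [0.0, 0.0, -1.0]]
ft_force: [0.5, -0.1, -1.5]
gripper_width: 0.0256
```

```bash
python3 look.py 8
```

```text
10.425 [0.5533 0.1625 0.243 ] [-0.2456  0.5449 -2.3969] [-0.0074 -0.0806  0.0234] 0.025382842618833626
```

View pics/look8.png

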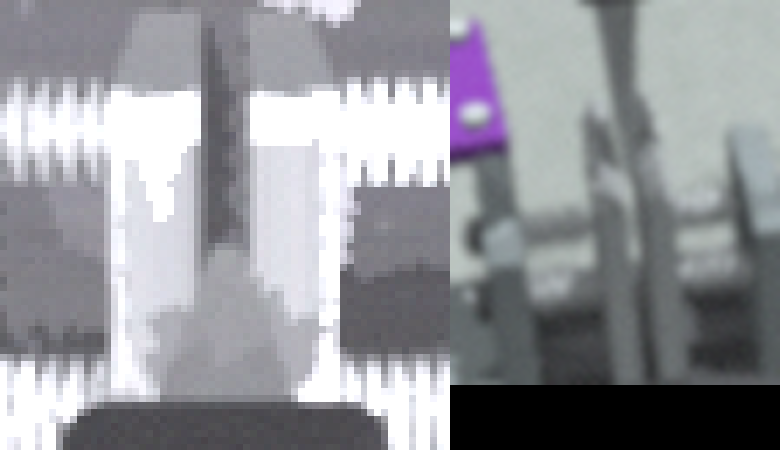

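step_arm(rows=[0, 0, -0.2, 0, 0, 0, -0.2, 0, 0, 0, 0, 0, 0, 0, 0, 0])

```text
time: 10.92
ee_pos: [0.5532, 0.1625, 0.2389]
tool_rot: [[0.317, 0.948, -0.0], [0.948, -0.317, 0.0], [-0.0, -0.0, -1.0]]
ft_force: [-0.4, 0.2, -0.6]
gripper_width: 0.0252
```

step_arm(rows=[0, 0, -0.2, 0, 0, 0, -0.1, 0, 0, 0, 0, 0, 0, 0, 0, 0])

```text
time: 11.42
ee_pos: [0.5532, 0.1625, 0.2359]
tool_rot: [[0.317, 0.948, 0.0], [0.948, -0.317, 0.0], [0.0, 0.0, -1.0]]
ft_force: [-0.5, -0.3, -0.8]
gripper_width: 0.0251
```

step_arm(rows=[0, 0, -0.2, 0, 0, 0, 0, 0, 0, 0, 0, 0])

```text
time: 11.8
ee_pos: [0.5532, 0.1625, 0.2338]
tool_rot: [[0.317, 0.948, -0.0], [0.948, -0.317, 0.0], [-0.0, -0.0, -1.0]]
ft_force: [0.3, 0.6, -2.7]
gripper_width: 0.0251
```

step_arm(rows=[0, 0, -0.1, 0, 0, 0, -0.1, 0, 0, 0, 0, 0, 0, 0, 0, 0])

```text
time: 12.3
ee_pos: [0.5532, 0.1625, 0.2319]
tool_rot: [[0.317, 0.948, 0.0], [0.948, -0.317, -0.0], [-0.0, 0.0, -1.0]]
ft_force: [0.3, 0.3, -0.6]
gripper_width: 0.0252
```

```bash
cat > force.py <<'E'
from h import *
import sys
np.set_printoptions(precision=3,suppress=True)
F=[];T=[];P=[]
for i in range(int(sys.argv[1])):
    optics.get_image('side'); s=env.observe(); F.append(s['ft_force']);T.append(s['torque']);P.append(s['ee_pos'])
F=np.array(F);t=np.radians(-18.5);x=np.array([np.cos(t),np.sin(t),0])
print(s['time'],'pos',np.mean(P,0),'F',F.mean(0),'sd',F.std(0),'Fx_brake',(F@x).mean(),'T',np.mean(T,0))
E
python3 force.py 8
```

```text
12.7 pos [0.553 0.162 0.232] F [-0.022 -0.277 -1.396] sd [0.471 0.481 0.404] Fx_brake 0.0667754906066498 T [ 0.013 -0.006  0.008]
```

step_arm(rows=[0, 0, -0.1, 0, 0, 0, 0, 0])

```text
time: 12.95
ee_pos: [0.5531, 0.1625, 0.2307]
tool_rot: [[0.317, 0.948, -0.0], [0.948, -0.317, -0.0], [-0.0, -0.0, -1.0]]
ft_force: [-0.6, 0.9, -1.4]
gripper_width: 0.0251
```

```bash
python3 force.py 4
```

```text
13.15 pos [0.553 0.162 0.231] F [ 0.345 -0.007 -1.706] sd [0.547 0.622 0.524] Fx_brake 0.3291758206726845 T [ 0.015  0.026 -0.015]
```

step_arm(rows=[0, 0, -0.1, 0, 0, 0, 0, 0])

```text
time: 13.4
ee_pos: [0.5531, 0.1625, 0.2298]
tool_rot: [[0.317, 0.948, -0.0], [0.948, -0.317, -0.0], [-0.0, -0.0, -1.0]]
ft_force: [0.9, -0.2, -1.1]
gripper_width: 0.0251
```

```bash
python3 force.py 4
```

```text
13.6 pos [0.553 0.162 0.23 ] F [ 0.262 -0.026 -1.614] sd [0.17  0.459 0.192] Fx_brake 0.25650765176691914 T [-0.018 -0.017  0.001]
```

Tip at about z = 0.077, still free. I continue in 1 mm steps.

step_arm(rows=[0, 0, -0.1, 0, 0, 0, 0, 0])

```text
time: 13.85
ee_pos: [0.5531, 0.1625, 0.2288]
tool_rot: [[0.317, 0.948, -0.0], [0.948, -0.317, -0.0], [-0.0, -0.0, -1.0]]
ft_force: [-0.2, -0.7, -2.0]
gripper_width: 0.025
```

```bash
python3 force.py 4
```

```text
14.05 pos [0.553 0.162 0.229] F [-0.278 -0.248 -1.375] sd [0.537 0.47  0.638] Fx_brake -0.18546451097829803 T [-0.01   0.005  0.039]
```

step_arm(rows=[0, 0, -0.1, 0, 0, 0, 0, 0])

```text
time: 14.3
ee_pos: [0.5531, 0.1625, 0.2278]
tool_rot: [[0.317, 0.948, -0.0], [0.948, -0.317, -0.0], [-0.0, -0.0, -1.0]]
ft_force: [0.1, -0.5, -1.1]
gripper_width: 0.0251
```

```bash
python3 force.py 4
```

```text
14.5 pos [0.553 0.162 0.228] F [-0.241 -0.08  -1.141] sd [0.387 0.231 0.113] Fx_brake -0.20342209777326536 T [0.001 0.017 0.006]
```

step_arm(rows=[0, 0, -0.1, 0, 0, 0, 0, 0])

```text
time: 14.75
ee_pos: [0.5531, 0.1625, 0.2267]
tool_rot: [[0.317, 0.948, -0.0], [0.948, -0.317, -0.0], [-0.0, -0.0, -1.0]]
ft_force: [1.0, -0.3, -1.1]
gripper_width: 0.0253
```

```bash
python3 force.py 4; python3 look.py 9
```

```text
14.95 pos [0.553 0.162 0.227] F [-0.17   0.317 -1.658] sd [0.329 0.254 0.586] Fx_brake -0.2619547969185249 T [-0.004  0.048 -0.005]
15.05 [0.5532 0.1625 0.2269] [ 0.0266  0.01   -2.0636] [ 0.0268  0.0311 -0.0254] 0.02513205055739415
```

View pics/look9.png

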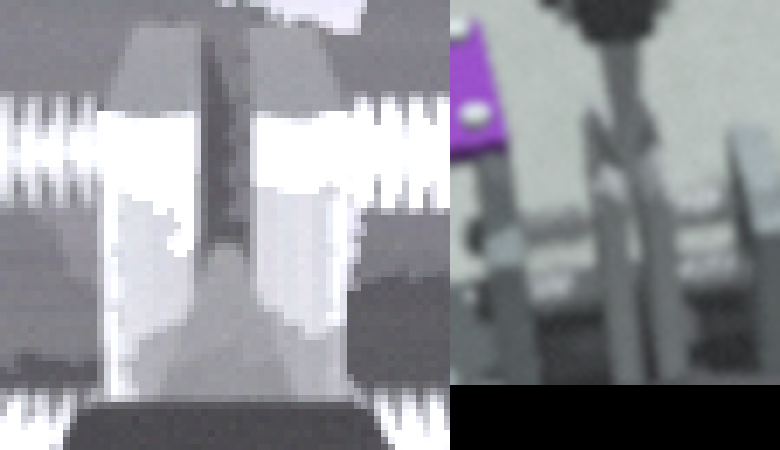

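step_arm(rows=[0, 0, -0.1, 0, 0, 0, 0, 0])

```text
time: 15.3
ee_pos: [0.5531, 0.1625, 0.2258]
tool_rot: [[0.317, 0.948, -0.0], [0.948, -0.317, 0.0], [-0.0, -0.0, -1.0]]
ft_force: [-0.8, 1.0, -1.5]
gripper_width: 0.0255
```

```bash
python3 force.py 4
```

```text
15.5 pos [0.553 0.162 0.226] F [-0.522  0.414 -1.736] sd [0.111 0.386 0.529] Fx_brake -0.6264169760949021 T [0.011 0.113 0.012]
```

step_arm(rows=[0, 0, -0.1, 0, 0, 0, 0, 0])

```text
time: 15.75
ee_pos: [0.5531, 0.1625, 0.2248]
tool_rot: [[0.317, 0.948, -0.0], [0.948, -0.317, 0.0], [-0.0, -0.0, -1.0]]
ft_force: [-1.2, 0.8, -1.3]
gripper_width: 0.0253
```

```bash
python3 force.py 4
```

```text
15.95 pos [0.553 0.163 0.225] F [-0.748  0.588 -1.786] sd [0.508 0.147 0.387] Fx_brake -0.8961460660511388 T [0.102 0.198 0.028]
```

Sideways force has appeared (Fx_brake −0.9 N), so the blade touches only the far plate. I shift slightly toward −x and feel for the other plate to centre it.

step_arm(rows=[-0.03, 0.01, 0, 0, 0, 0, 0, 0])

```text
time: 16.2
ee_pos: [0.553, 0.1625, 0.225]
tool_rot: [[0.317, 0.948, 0.0], [0.948, -0.317, -0.0], [0.0, 0.0, -1.0]]
ft_force: [-1.3, 0.4, -1.4]
gripper_width: 0.025
```

```bash
python3 force.py 5
```

```text
16.45 pos [0.553 0.163 0.225] F [-0.239 -0.19  -1.386] sd [0.263 0.309 0.655] Fx_brake -0.16673390732471566 T [ 0.003  0.049 -0.006]
```

step_arm(rows=[-0.03, 0.01, 0, 0, 0, 0, 0, 0])

```text
time: 16.7
ee_pos: [0.5528, 0.1626, 0.225]
tool_rot: [[0.317, 0.948, 0.001], [0.948, -0.317, -0.0], [0.0, 0.001, -1.0]]
ft_force: [0.9, -0.2, -1.9]
gripper_width: 0.0252
```

```bash
python3 force.py 5
```

```text
16.95 pos [0.553 0.163 0.225] F [ 1.14  -0.065 -1.532] sd [0.611 0.403 0.348] Fx_brake 1.1013527975722845 T [-0.092 -0.253 -0.003]
```

step_arm(rows=[0.02, -0.007, -0.1, 0, 0, 0, 0, 0])

```text
time: 17.2
ee_pos: [0.5529, 0.1626, 0.2239]
tool_rot: [[0.317, 0.948, 0.0], [0.948, -0.317, 0.0], [0.0, 0.0, -1.0]]
ft_force: [1.3, -0.3, -0.6]
gripper_width: 0.0251
```

```bash
python3 force.py 6
```

```text
17.5 pos [0.553 0.163 0.224] F [ 1.256  0.192 -1.222] sd [0.51  0.563 0.651] Fx_brake 1.1299311895221795 T [-0.047 -0.293  0.016]
```

step_arm(rows=[0, 0, -0.05, 0, 0, 0, 0, 0])

```text
time: 17.75
ee_pos: [0.5529, 0.1626, 0.2236]
tool_rot: [[0.317, 0.948, 0.0], [0.948, -0.317, 0.0], [0.0, 0.0, -1.0]]
ft_force: [0.4, -0.9, 0.2]
gripper_width: 0.0252
```

```bash
python3 force.py 6
```

```text
18.05 pos [0.553 0.163 0.224] F [ 1.108 -0.098  0.577] sd [0.422 0.369 0.562] Fx_brake 1.0820650083990853 T [-0.055 -0.236 -0.014]
```

step_arm(rows=[0.015, -0.005, -0.03, 0, 0, 0, 0, 0])

```text
time: 18.3
ee_pos: [0.5529, 0.1626, 0.2232]
tool_rot: [[0.317, 0.948, 0.0], [0.948, -0.317, 0.0], [0.0, -0.0, -1.0]]
ft_force: [0.7, -0.0, 2.1]
gripper_width: 0.0255
```

```bash
python3 force.py 8
```

```text
18.7 pos [0.553 0.163 0.223] F [ 0.741 -0.16   1.93 ] sd [0.391 0.345 0.559] Fx_brake 0.7531262803331122 T [-0.024 -0.123  0.005]
```

step_arm(rows=[0.015, -0.005, -0.04, 0, 0, 0, 0, 0])

```text
time: 18.95
ee_pos: [0.553, 0.1625, 0.2226]
tool_rot: [[0.317, 0.948, -0.0], [0.948, -0.317, 0.0], [-0.0, -0.0, -1.0]]
ft_force: [-0.6, 0.4, 2.0]
gripper_width: 0.025
```

```bash
python3 force.py 10
```

```text
19.45 pos [0.553 0.163 0.223] F [0.087 0.34  1.756] sd [0.465 0.411 0.508] Fx_brake -0.025401467633237418 T [ 0.059 -0.003  0.005]
```

step_arm(rows=[0, 0, -0.05, 0, 0, 0, 0, 0])

```text
time: 19.7
ee_pos: [0.553, 0.1625, 0.2221]
tool_rot: [[0.317, 0.948, -0.0], [0.948, -0.317, 0.0], [-0.0, -0.0, -1.0]]
ft_force: [-1.2, 0.6, 2.2]
gripper_width: 0.0252
```

```bash
python3 force.py 10; python3 look.py 10
```

```text
20.2 pos [0.553 0.162 0.222] F [-0.158  0.283  1.723] sd [0.476 0.353 0.389] Fx_brake -0.23932523858566798 T [ 0.075  0.05  -0.011]
20.3 [0.553  0.1625 0.2221] [-0.621  -0.0223  1.2504] [ 0.0746  0.0291 -0.0041] 0.02513350173228656
```

View pics/look10.png

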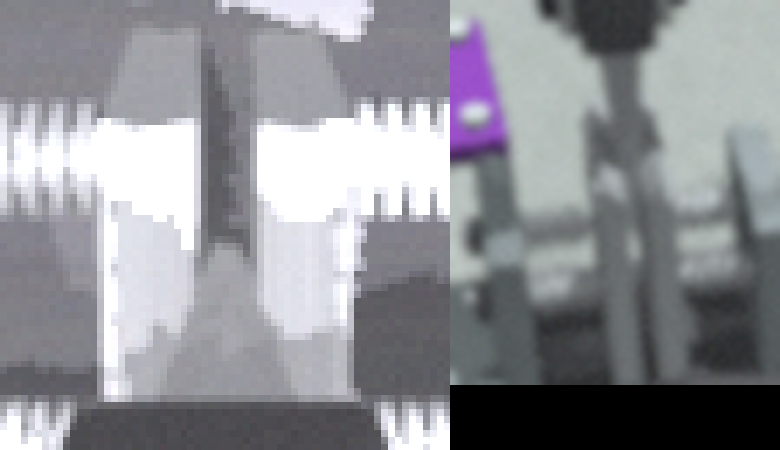

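step_arm(rows=[-0.005, 0, -0.05, 0, 0, 0, 0, 0, 0, 0, 0, 0, 0, 0, 0, 0])

```text
time: 20.8
ee_pos: [0.553, 0.1625, 0.2217]
tool_rot: [[0.317, 0.948, 0.0], [0.948, -0.317, -0.0], [-0.0, 0.0, -1.0]]
ft_force: [-0.3, 0.2, 2.5]
gripper_width: 0.0253
```

```bash
python3 force.py 14; python3 - <<'E'
from h import *
a=cam('scene');b=cam('side')
A=cv2.resize(a['frame'][110:270,170:400],None,fx=1.9,fy=1.9); B=cv2.resize(b['frame'][90:400,200:440],None,fx=1.3,fy=1.3)
H=np.zeros((410,A.shape[1]+B.shape[1],3),np.uint8);H[:A.shape[0],:A.shape[1]]=A;H[:B.shape[0],A.shape[1]:]=B[:410];cv2.imwrite('pics/final.png',H)
s=env.observe();print(s['time'],np.abs(s['qd']).max(),np.array(s['tool_rot'])[2],s['gripper_width'])
E
```

```text
21.5 pos [0.553 0.162 0.222] F [-0.375  0.317  2.057] sd [0.416 0.343 0.575] Fx_brake -0.4567962393293524 T [ 0.038  0.067 -0.001]
21.6 0.0009070672003870249 [-1.95435767e-05  1.35787950e-05 -1.00000000e+00] 0.0254722281726901
```

View pics/final.png

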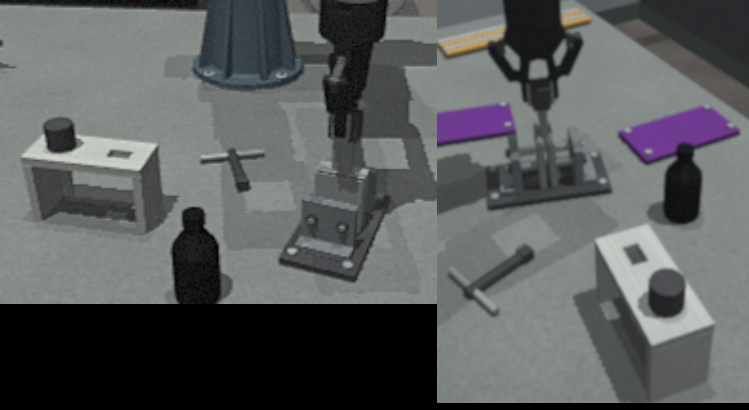

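step_arm(rows=[-0.01, 0.003, 0, 0, 0, 0, 0, 0, 0, 0, 0, 0, 0, 0, 0, 0])

```text
time: 22.1
ee_pos: [0.553, 0.1625, 0.2217]
tool_rot: [[0.317, 0.948, 0.0], [0.948, -0.317, -0.0], [0.0, 0.0, -1.0]]
ft_force: [-0.2, 0.3, 2.0]
gripper_width: 0.0251
```

```bash
python3 force.py 14
```

```text
22.8 pos [0.553 0.163 0.222] F [0.08  0.178 2.169] sd [0.522 0.392 0.31 ] Fx_brake 0.019915179620442536 T [ 0.017 -0.001  0.006]
```

The sideways force is zero and the upward push is about 3.7 N above the free-hanging reading, so the blade bears evenly on both plates. Handing in.

```bash
python3 -c "
from station import env
print(env.close_job())"
```

```text
the job is handed in; nothing more can be done
None
```

I took the rectangular-handled gauge out of the rack and slid its blade straight down into the grey brake's slot, near the middle of the plates. It is still held there in the gripper at 60 N. I handed the job in at about 23 s.

**Last checks**
- **Contact:** the upward push is about 3.7 N above the free-hanging reading (expected 3.5–5 N). The sideways force across the slot is about 0 N, so the blade bears on both plates.
- **Prying:** I stopped about 2 mm of travel after the upward push first appeared. I estimate that moved each plate by roughly 0.1–0.2 mm.
- **Pose:** the tool is vertical and the joints were practically still. The grip opening did not change, and the handle did not shift in the gripper.
- **Surroundings:** the round-handled gauge, bottle and chuck key look undisturbed in the last pictures.

**Disagreements**
- The wrist camera was off by about 1.5 mm across the jaws. I lined the blade up with the slot in the same picture, then centred it by feel.
- The camera gave a slot width of about 6.1 mm, but the insertion depth implies about 7 mm. I relied on the contact forces.

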